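Second scraper on the rack hook

TASK

Take the steel bench scraper out of the caddy and hang it by its hole on the rack hook, in front of the plastic bowl scraper that already hangs there. Then press the two gently but firmly back along the hook until the plastic one is hard up against the hook's stop collar, and leave both hanging there, one against the other. The plastic one must stay on the hook, and everything else where it is.

Things in the scene. Friction and masses are not known exactly. Their poses are not given: they have to be found in the camera images.
- hook: Rigid steel hook on the front rail of a low crate rack. Origin: on the prong's axis at its plate's front face, 200 mm above the bench. Round prong, 8 mm in diameter, runs level 100 mm along this body's -x (roughly toward the robot), then turns up 35 degrees for 18 mm to a round end. Plate 50 mm wide (y), from 8 mm above the axis to 30 mm below; the rack behind is no higher.
- hook_tip (a point): Centre of the prong's upturned round end: 114.7 mm in front of the plate (along -x of the hook) and 10.3 mm above the prong axis. At the prong's other end a stop collar (disc 32 mm across, too big for the scrapers' holes) is clamped on it to keep tools off the rack; its front face may be anywhere 10 to 34 mm in front of the plate and is to be found by feel. It does not give.
- bench_scraper_handle (a point): Handle centre of the steel bench scraper (about 340 g), which stands blade down in one of the caddy's two slots, perhaps leaning 3 degrees. Handle: black bar 114 mm long (y), 24 mm thick (x, flat sides to grip), 28 mm high. Blade centred under it: 4 mm thick (x), 110 mm wide (y), 112 mm high, lower edge 126 mm below this point. z points up the blade; front and back are alike.
- bench_scraper_hole (a point): Centre of the round 20 mm hanging hole through the steel scraper's blade (hole axis = x), mid-thickness, 47 mm straight below the handle's centre, 33 mm below the handle's underside. Hanging on the prong, this point is 6 mm below the prong axis.
- hung_scraper_hole (a point): Centre (mid-thickness) of the 20 mm hole, axis = x, of the white plastic bowl scraper that hangs on the prong, 50 to 68 mm in front of the plate. Flat plate, 5 mm thick (x), 100 mm wide, its top 18 mm above and bottom 58 mm below this point, about 60 g; it slides easily when pushed. With the steel blade flat against it the two holes' centres are 4.5 mm apart.
- caddy: White plastic caddy, fixed, 150 x 130 x 50 mm, origin under its centre. Two slots, each 6.5 mm wide (x) and 122 mm long (y), 37 mm either side of the centre along x; slot floor 5 mm above the bench, ribs 47 mm and walls 50 mm high. One holds the steel bench scraper, the other the spare plastic scraper.
- spare_scraper_hole (a point): Bystander: hole centre of a spare plastic bowl scraper of the same shape as the hung one, standing in the other slot of the caddy, its top 81 mm above the bench. Leave it there.
- bowl: Bystander: steel mixing bowl, 170 mm across, 70 mm high, origin under its centre. Leave it.
- oil_spray: Bystander: clear pump bottle, 64 mm in diameter, 170 mm high, origin under its centre. Leave it.
There are look-alikes about, which are no part of the job. Leave any yellow look-alike of the part that bears hung_scraper_hole alone. What is shaped like the part that bears bench_scraper_handle but pink is not meant.

How it is judged:
By the outcome, as a careful person would: the job done as asked, in the order asked, and still so for the second after the job is handed in, with the robot touching nothing.
It also fails if it takes over 61 s, if anything falls off the work surface, if the arm or the gripper's body presses on something with over 40 N, if the wrist force passes 120 N, or if a joint passes its speed limit or range.

ROBOT

A 6-joint arm with a two-finger parallel gripper is mounted at the origin on the work surface. World frame = base frame: x ahead of the robot, y to its left, z up, the work surface at z = 0. Lengths are in m, angles in degrees, forces in N, time in s.
With the tool pointing down it reaches from about 0.4 to 0.825 m from the base axis. Payload 7 kg.
Tool frame: the origin (TCP) lies on the front face of the gripper's body, between the roots of the fingers; the fingertips stand 66 mm ahead of it and the grasp point (between the pads) lies 47 mm ahead of it (nose_length is the distance from the TCP to the fingertips, in m); y points along the fingers, z is the direction in which the jaws open and shut, and the axes are right-handed (so a half turn about y gives the same grasp; the last joint's range is limited). The gripper opens to 88 mm and grips with 3 to 60 N. Pads are 19 mm wide; open, the fingers measure 130 mm over their backs; the gripper's body (78 mm by 193 mm) begins 47 mm behind the grasp point.
Start: joints at [84.689, 20.546, 0.682, 0, -70.136, -16.507], TCP at [0.251, 0.627, 0.292] pointing down, gripper open.
Joint ranges: [-176.03, 176.03], [-82.01, 121.73], [-58.28, 71.71], [-173.87, 95.51], [-174.79, -0.11], [-173.66, 173.66]. Speed limits (degrees/s): [136.94, 136.94, 172.46, 180, 180, 180].

INTERFACE

Orientations are given as [roll, pitch, yaw] about the fixed x, y, z axes, in that order (R = Rz(yaw) Ry(pitch) Rx(roll)).
In Python, from plant import get_state, capture, close_job, nose_length gives the robot as it stands.
- The arm moves only by the tool apply_moves, never from a script. Its argument "rows" is a list of rows, each a list of 2 entries, a list of its own where there are three numbers: the shift along the tool's x, y, z in m, then the turn about the tool's y in degrees. In form: [[[tx, ty, tz], yaw], ...]. A call has 1 to 20 rows; each row is the pose to reach, as a shift and turn from the pose commanded when the call began, along the tool's axes at that moment; what a row does not reach only later rows make up. A row lasts 1/8 s, in which the tool goes at most 62.5 mm and 10.7 degrees, less where a joint would pass 70% of its speed; a pose out of reach is approached as far as the arm can. A call with a gripper value outside its range is refused whole. "gripper" is the opening, from 0 (shut) to 1 (fully open), set as the call begins (left out, the last holds). The fingers move at their own pace and stop on an object; "grip_force" is the grip in N (left out, the last holds). Time passes only in rows, so rows that repeat a pose let the fingers close. It gives the time, the measured TCP pose, the force and the opening at its end, in the units of the state.
- get_state(): the state, without advancing time (a new reading comes with each control period).
- capture(name): name is "side" or "top" or "wrist"; returns a dict with "pixels" (400x640x3 uint8, blue, green, red), "z_map" (400x640 float32, m along the optical axis (not along the pixel's ray), 0 where there is no reading), "intrinsics" (3x3 intrinsics, pixels), "D" ([k1, k2, p1, p2, k3] as OpenCV has them; the pictures are not rectified), "rvec" (rotation vector, rad) and "tvec" (3), from world to camera coordinates, as OpenCV has them; the wrist camera has in their place "mount" (4x4, takes a point from camera to tool coordinates, whose origin is the TCP and whose axes are the tool frame's). Camera axes: x right, y down, z forward; pixel columns grow to the right and rows downward; lengths in m; the calibration is good to about 2 mm. A picture is of the moment at which its call begins: read the wrist's pose just before it.
- close_job(): hands the job in, once; it reports no verdict.
The state is a dict: "time_s": time; "joints": joint angles; "qd": joint speeds; "joint_torque": joint torques, N m; "tcp_pos": TCP position; "eef_rot": TCP orientation; "contact_force": force on the tool from outside, world axes, zero at the start; "moment": the same for the moment, N m; "gripper_width": finger opening in m.
Only numpy, scipy, OpenCV 4.12 (cv2) and the standard library are available. Lean on these libraries where they do the work, as an engineer would, in place of code of your own. Each camera call takes 0.05 s, during which the arm holds its last target.

## Working session

There is one attempt and no reset: what is moved stays moved. The work goes in short steps, Python scripts to look and compute and a tool call to move; the robot and the scene stay as the last step left them, time stands still between calls to the robot, and variables do not carry over. Pictures are saved under pics/ and viewed, and the job is handed in when it is done.

Besides the shell and the picture viewer there is one more tool, called after "Call:" as name(argument=value, ...), one argument or row to a line, values as JSON. apply_moves: Moves the arm, as the interface text tells. Its arguments: {"type":"object","properties":{"rows":{"type":"array"},"gripper":{"type":"number"},"grip_force":{"type":"number"}},"required":["rows"]}

```bash
ls; mkdir -p pics
cat > h.py <<'E'
import numpy as np,cv2
from plant import get_state,capture,close_job,nose_length
from scipy.spatial.transform import Rotation as R
def Rt(s): return R.from_euler('xyz',s['eef_rot'],degrees=True).as_matrix()
def cap(n,fn=None):
    s=get_state(); c=capture(n); c['s']=s
    if fn: cv2.imwrite('pics/'+fn,c['pixels'])
    if 'mount' in c:
        M=np.array(c['mount']); T=np.eye(4);T[:3,:3]=Rt(s);T[:3,3]=s['tcp_pos']; c['W']=T@M
    else:
        T=np.eye(4);T[:3,:3]=cv2.Rodrigues(np.array(c['rvec'],float))[0];T[:3,3]=np.ravel(c['tvec']);c['W']=np.linalg.inv(T)
    return c
def ray(c,uv):
    p=cv2.undistortPoints(np.array(uv,float).reshape(-1,1,2),np.array(c['intrinsics'],float),np.array(c['D'],float)).reshape(-1,2)
    d=np.c_[p,np.ones(len(p))]@c['W'][:3,:3].T
    return c['W'][:3,3],d
def onz(c,uv,z):
    o,d=ray(c,uv); return o+d*((z-o[2])/d[:,2])[:,None]
def dep(c,uv):
    uv=np.array(uv).reshape(-1,2); o,d=ray(c,uv); z=c['z_map'][uv[:,1].astype(int),uv[:,0].astype(int)]
    return o+d*z[:,None]
E
python3 - <<'E'
from h import *
s=get_state();print(s, nose_length if not callable(nose_length) else nose_length())
print(np.round(Rt(s),3))
for n in['side','top','wrist']:
    c=cap(n,n+'0.png');print(n,np.round(c['W'],3).tolist(),c['intrinsics'],c['D'])
E
```

```text
pics
{'time_s': 0.0, 'joints': array([ 8.46892502e+01,  2.05889634e+01,  6.34118658e-01, -2.09885275e-02,
       -7.01348486e+01, -1.65066941e+01]), 'qd': array([-0.0059198 , -0.02375495,  0.02274242, -0.00145407, -0.02433935,
       -0.11406548]), 'joint_torque': array([ 5.12811657e-04, -5.82718241e+01,  2.93053436e+01,  6.99672773e+00,
        6.93808499e-03, -1.57439986e-04]), 'tcp_pos': array([0.25073678, 0.62629362, 0.29125038]), 'eef_rot': array([-8.99083967e+01,  6.56933223e-03,  1.58175414e+02]), 'contact_force': array([-0.58723203,  0.56186977, -0.7193173 ]), 'moment': array([ 0.04569943, -0.05686083,  0.07926641]), 'gripper_width': 0.08760184410919677} 0.0656
[[-0.928 -0.    -0.372]
 [ 0.372 -0.002 -0.928]
 [-0.    -1.     0.002]]
side [[0.876, -0.3, 0.378, -0.025], [-0.482, -0.552, 0.68, -1.021], [0.004, -0.778, -0.628, 1.067], [0.0, 0.0, 0.0, 1.0]] [[475.43500636   0.         326.14626122]
 [  0.         475.43500636 195.26956295]
 [  0.           0.           1.        ]] [-0.0485568  0.         0.         0.         0.       ]
top [[-0.026, -0.997, 0.079, 0.417], [-1.0, 0.025, -0.016, -0.015], [0.014, -0.08, -0.997, 1.357], [0.0, 0.0, 0.0, 1.0]] [[388.88070874   0.         321.82533252]
 [  0.         388.88070874 198.12726378]
 [  0.           0.           1.        ]] [-0.07313597  0.          0.          0.          0.        ]
wrist [[-0.373, -0.891, -0.26, 0.319], [-0.928, 0.358, 0.102, 0.597], [0.003, 0.279, -0.96, 0.385], [0.0, 0.0, 0.0, 1.0]] [[350.24653158   0.         325.82892661]
 [  0.         350.24653158 197.57576303]
 [  0.           0.           1.        ]] [-0.05588001  0.          0.          0.          0.        ]
```

View pics/side0.png

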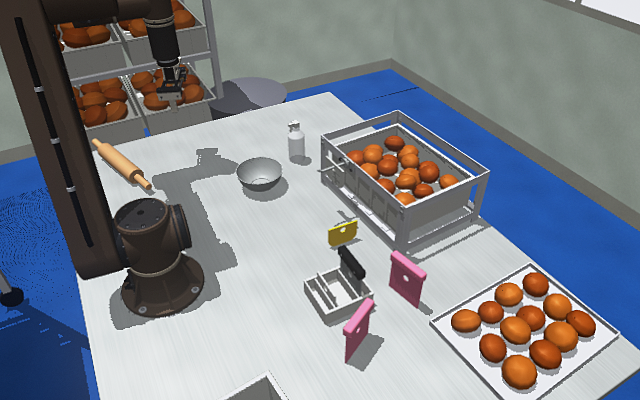

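View pics/top0.png

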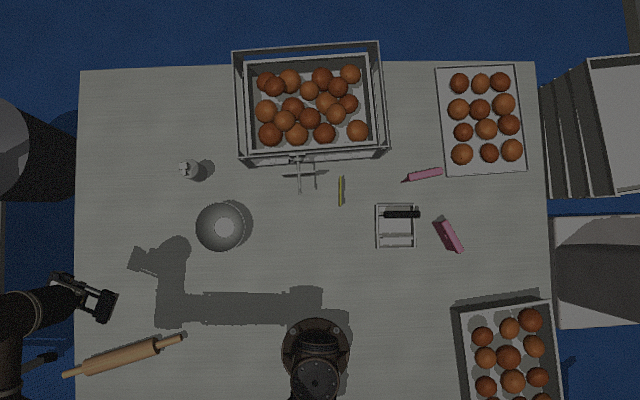

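View pics/wrist0.png

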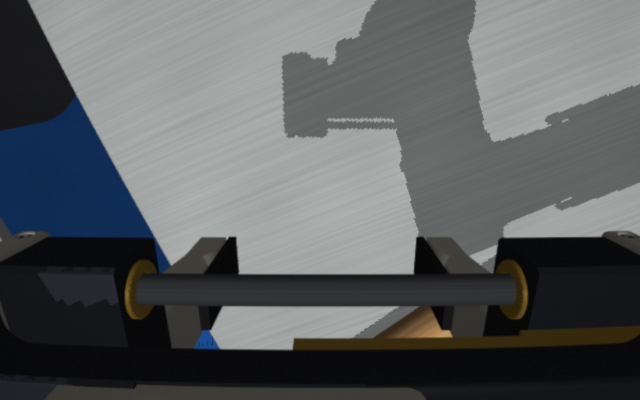

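Side view: black scraper in caddy ~(350,262), hook on rack ~(335,170), yellow look-alike at (342,233), pink ones at (360,330),(407,278). Top view: caddy (396,226), handle (402,214), hook ~(300,172), yellow (340,190). I'll zoom in on these.

Run:
```python
from h import *
t=cap('top');s=cap('side')
def z(c,x0,y0,w,h,k,fn): cv2.imwrite('pics/'+fn,cv2.resize(np.clip(c['pixels'][y0:y0+h,x0:x0+w]*1.4,0,255).astype('uint8'),None,fx=k,fy=k,interpolation=cv2.INTER_CUBIC))
z(t,270,140,190,120,4,'top_z.png'); z(s,290,130,150,150,4,'side_z.png')
img=t['pixels'].astype(int)
# black handle
m=(img.max(2)<60).astype('uint8'); m[:, :370]=0;m[:,430:]=0;m[:200]=0;m[225:]=0
ys,xs=np.nonzero(m);print(len(xs),xs.min(),xs.max(),ys.min(),ys.max())
P=dep(t,np.c_[xs,ys]);print(np.round(np.median(P,0),4),np.round(np.percentile(P[:,2],[5,25,50,75,95]),4))
q=P[P[:,2]>0.12];r=cv2.minAreaRect(np.float32(q[:,:2]));print(r)
for uv in [(300,172),(300,185),(300,162),(340,190),(396,205),(396,240),(378,226),(415,226),(300,150)]: print(uv,np.round(dep(t,[uv])[0],4))
```

```text
320 375 419 205 224
[ 0.4576 -0.2846  0.1446] [0.012  0.1406 0.1446 0.1463 0.1486]
((0.4471362829208374, -0.17644564807415009), (0.031677789986133575, 0.3272523880004883), 5.064530372619629)
(300, 172) [0.5875 0.0296 0.2104]
(300, 185) [0.5498 0.0308 0.2006]
(300, 162) [0.6216 0.0298 0.1876]
(340, 190) [ 0.5445 -0.0965  0.0726]
(396, 205) [ 0.4908 -0.2852  0.0548]
(396, 240) [ 0.372  -0.2892  0.0124]
(378, 226) [ 0.4221 -0.23    0.0017]
(415, 226) [ 0.4184 -0.3472  0.0534]
(300, 150) [0.6656 0.0303 0.1537]
```

View pics/top_z.png

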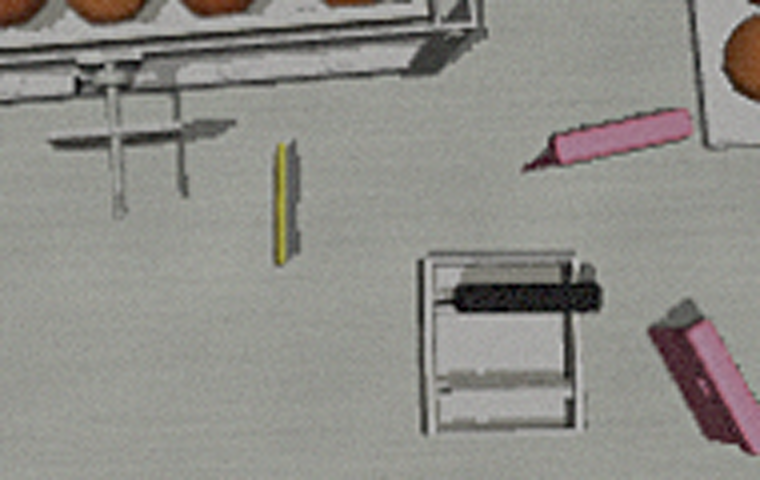

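View pics/side_z.png

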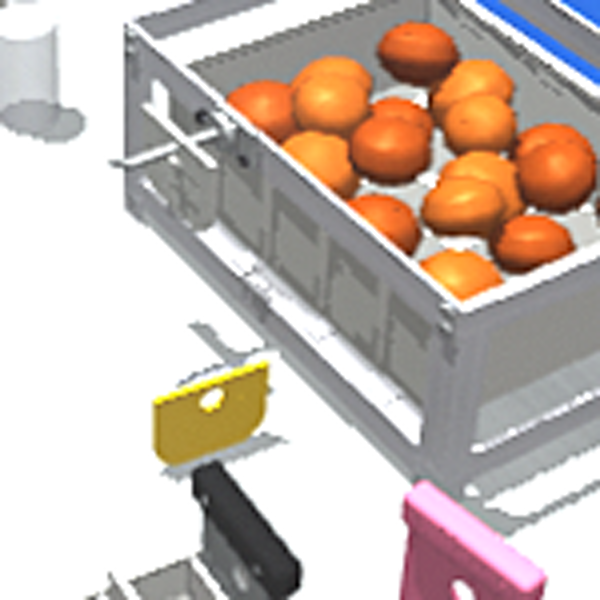

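```bash
cat >> h.py <<'E'
def rel(target,yawz):
    """shift/turn to put TCP at target with tool z heading yawz deg (world), tool down"""
    s=get_state();M=Rt(s);d=M.T@(np.array(target)-s['tcp_pos'])
    cur=np.degrees(np.arctan2(M[1,2],M[0,2])); t=-(yawz-cur); t=(t+180)%360-180
    return np.round(d,4),round(t,2)
E
python3 - <<'E'
from h import *
t=cap('top')
# prong direction coarse; handle edges coarse
print('tip',onz(t,[[270+120/4,140+213/4]],.21),'root',onz(t,[[270+112/4,140+80/4]],.2))
print('handle ends',onz(t,[[270+456/4,140+297/4],[270+601/4,140+297/4]],.145))
print('hung ends',onz(t,[[270+50/4,140+142/4],[270+180/4,140+130/4]],.212))
print('caddy corners',onz(t,[[270+425/4,140+255/4],[270+577/4,140+255/4],[270+425/4,140+432/4],[270+580/4,140+430/4]],.05))
print(rel([.58,.06,.42],180))
E
```

```text
tip [[0.52413172 0.03098169 0.21      ]] root [[0.62564905 0.03524496 0.2       ]]
handle ends [[ 0.45769289 -0.22744247  0.145     ]
 [ 0.45458965 -0.34212911  0.145     ]]
hung ends [[ 0.57810843  0.08164685  0.212     ]
 [ 0.58468834 -0.01493874  0.212     ]]
caddy corners [[ 0.49704978 -0.21914149  0.05      ]
 [ 0.49370206 -0.34879696  0.05      ]
 [ 0.34847001 -0.213787    0.05      ]
 [ 0.34613288 -0.3450258   0.05      ]]
(array([-0.5161, -0.1279,  0.4037]), np.float64(68.18))
```

Call:
apply_moves(
  rows=[
    [[-0.05, -0.05, 0.04], 8],
    [[-0.1, -0.08, 0.08], 16],
    [[-0.15, -0.1, 0.12], 24],
    [[-0.2, -0.128, 0.16], 32],
    [[-0.25, -0.128, 0.2], 40],
    [[-0.3, -0.128, 0.24], 48],
    [[-0.35, -0.128, 0.28], 56],
    [[-0.4, -0.128, 0.32], 64],
    [[-0.45, -0.128, 0.36], 68.2],
    [[-0.49, -0.128, 0.385], 68.2],
    [[-0.516, -0.128, 0.404], 68.2],
    [[-0.516, -0.128, 0.404], 68.2],
    [[-0.516, -0.128, 0.404], 68.2],
    [[-0.516, -0.128, 0.404], 68.2],
  ],
  gripper=1,
)

```text
time_s: 2.05
tcp_pos: [0.5793, 0.0607, 0.4204]
eef_rot: [-90.0, -0.0, 90.1]
contact_force: [-0.8, 1.2, -0.1]
gripper_width: 0.0875
```

Run:
```python
from h import *
c=cap('wrist','w1.png');print(c['s']['tcp_pos'],c['s']['eef_rot'],c['s']['time_s'],c['s']['joints'])
np.save('w1.npy',c,allow_pickle=True)
```

```text
[0.5793219  0.06074228 0.42040598] [-9.00192446e+01 -1.59247202e-02  9.00626694e+01] 2.05 [ 2.52066633e+01  8.63182243e+00  1.10614196e+00 -6.29337889e-03
 -8.24501322e+01 -2.51431711e+01]
```

View pics/w1.png

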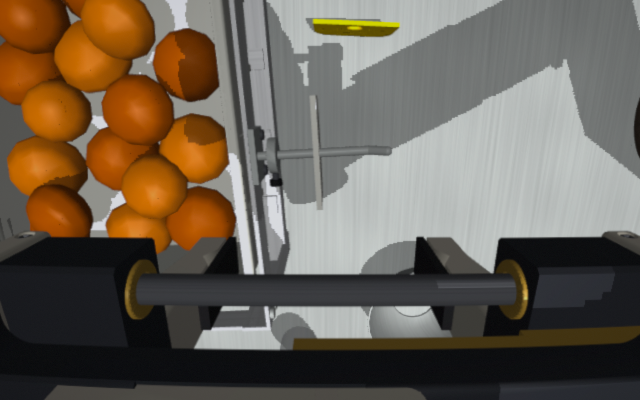

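Run:
```python
from h import *
c=np.load('w1.npy',allow_pickle=True).item()
im=c['pixels'][80:220,240:400];cv2.imwrite('pics/w1z.png',cv2.resize(im,None,fx=5,fy=5,interpolation=cv2.INTER_CUBIC)[:600])
```

```text
(no output)
```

View pics/w1z.png

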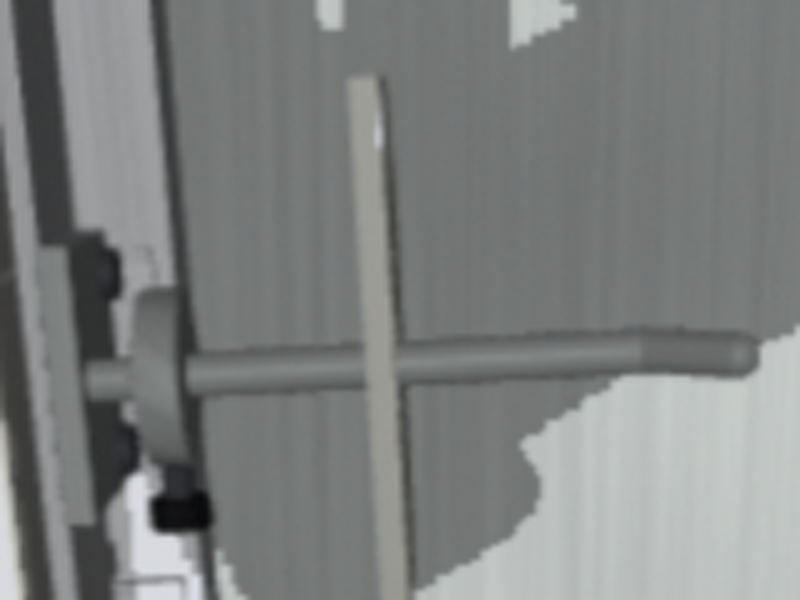

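Run:
```python
from h import *
c=np.load('w1.npy',allow_pickle=True).item()
f=lambda x,y:[240+(x+.5)/5-.5,80+(y+.5)/5-.5]
A=onz(c,[f(100,380.5),f(200,374),f(350,366),f(600,352),f(635,350)],.2);print(np.round(A,4))
d=A[0,:2]-A[3,:2];print('hook yaw',np.degrees(np.arctan2(d[1],d[0])))
tip=onz(c,[f(737,354)],.2103);print('tip',tip)
u=d/np.linalg.norm(d);
def along(P): return (P[:,:2]-tip[0,:2])@u, (P[:,:2]-tip[0,:2])@np.array([-u[1],u[0]])
print('axis rel tip',along(A))
S=onz(c,[f(368,78),f(382,340),f(396,590)],.212);print('scraper',S,along(S)); e=S[0]-S[2];print('normal yaw',np.degrees(np.arctan2(e[0],-e[1])))
print('collar front',along(onz(c,[f(187,374)],.2)),'plate',along(onz(c,[f(72,370)],.208)), along(onz(c,[f(83,381)],.2)))
uv=np.array([[int(240+x/5),int(80+y/5)] for x,y in [(300,369),(450,361),(550,356),(735,354)]])
print(np.round(dep(c,uv),4))
```

```text
[[0.6378 0.0358 0.2   ]
 [0.6196 0.0347 0.2   ]
 [0.5925 0.0333 0.2   ]
 [0.5476 0.0307 0.2   ]
 [0.5413 0.0303 0.2   ]]
hook yaw 3.2414775731376633
tip [[0.52468976 0.02949526 0.2103    ]]
axis rel tip (array([0.11324936, 0.09506358, 0.06794542, 0.02291977, 0.01662026]), array([-7.69971651e-05, -1.91265532e-04, -7.47073487e-05, -7.69971651e-05,
       -9.20918753e-05]))
scraper [[ 0.5884385  -0.01677183  0.212     ]
 [ 0.58641404  0.02689025  0.212     ]
 [ 0.5842335   0.07176666  0.212     ]] (array([0.06103061, 0.06147823, 0.06183869]), array([-0.0497977 , -0.006091  ,  0.03883691]))
normal yaw 2.719131096074273
collar front (array([0.09740863]), array([-0.00032847])) plate (array([0.11639851]), array([-0.00344379])) (array([0.11633809]), array([-0.00016878]))
[[0.6008 0.0327 0.2045]
 [0.5742 0.0317 0.2053]
 [0.5566 0.0309 0.2051]
 [0.5257 0.0283 0.2159]]
```

Wrist view: prong from plate (257,156) to tip (387,150), hung scraper edge (313,96)–(319,198), collar front ≈(277,155). The hook is consistent with yaw about 3°, tip (0.525, 0.0295, 0.210), and hung scraper about 53 mm from the plate. Next, the handle.

Call:
apply_moves(
  rows=[
    [[-0.05, 0.01, 0.02], 0],
    [[-0.1, 0.02, 0.04], 0],
    [[-0.15, 0.03, 0.06], 0],
    [[-0.2, 0.04, 0.08], 0],
    [[-0.25, 0.05, 0.1], 0],
    [[-0.3, 0.06, 0.12], 0],
    [[-0.316, 0.06, 0.123], 0],
    [[-0.316, 0.06, 0.123], 0],
    [[-0.316, 0.06, 0.123], 0],
  ],
)

```text
time_s: 3.22
tcp_pos: [0.4573, -0.2552, 0.3605]
eef_rot: [-90.0, -0.0, 90.1]
contact_force: [0.8, 0.4, -0.7]
gripper_width: 0.0877
```

Run:
```python
from h import *
c=cap('wrist','w2.png');print(c['s']['tcp_pos'],c['s']['eef_rot'],c['s']['time_s'],c['s']['contact_force'])
np.save('w2.npy',c,allow_pickle=True)
```

```text
[ 0.45728737 -0.25515091  0.36050844] [-9.00440745e+01 -2.17457647e-03  9.00508197e+01] 3.225 [ 0.75053748  0.40642823 -0.69487759]
```

View pics/w2.png

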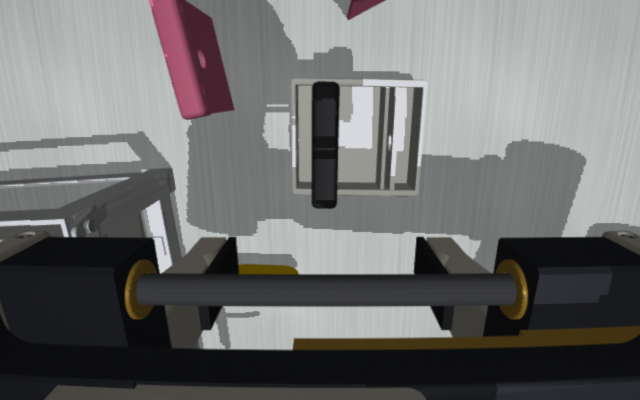

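Run:
```python
from h import *
c=np.load('w2.npy',allow_pickle=True).item()
im=c['pixels'].astype(int)
m=(im.max(2)<75).astype('uint8');m[:70]=0;m[220:]=0;m[:,:300]=0;m[:,:]*=1;m[:,360:]=0
cs,_=cv2.findContours(m,cv2.RETR_EXTERNAL,cv2.CHAIN_APPROX_NONE);k=max(cs,key=cv2.contourArea);print(cv2.boundingRect(k),cv2.minAreaRect(k))
yy,xx=np.nonzero(cv2.drawContours(np.zeros_like(m),[k],-1,1,-1))
P=dep(c,np.c_[xx,yy]);print(np.percentile(P[:,2],[5,25,50,75,95]))
for z in(.131,.145):
    Q=onz(c,np.c_[xx,yy]+0.,z);print(z,cv2.minAreaRect(np.float32(Q[:,:2])*1000))
cv2.imwrite('pics/w2z.png',cv2.resize(c['pixels'][60:220,270:450],None,fx=3.5,fy=3.5,interpolation=cv2.INTER_CUBIC))
T=P[P[:,2]>.138];print('top pts by x',len(T));
for lo in np.arange(.435,.485,.004):
    w=T[(T[:,0]>lo)&(T[:,0]<lo+.004)]
    if len(w)>5:print(round(lo,3),len(w),np.median(w[:,2]))
q=T;print(T[:,:2].mean(0))
```

```text
(311, 82, 28, 127) ((324.5, 145.0), (126.0, 27.0), 90.0)
[0.1428358  0.14464224 0.14536657 0.1459529  0.14678276]
0.131 ((457.2359313964844, -285.8397521972656), (116.48210144042969, 25.705596923828125), 89.99724578857422)
0.145 ((457.19189453125, -287.8150329589844), (111.43087005615234, 24.59084701538086), 89.9974594116211)
top pts by x 3272
0.443 183 0.14290863908966533
0.447 562 0.1450870596931689
0.451 631 0.14569741518151202
0.455 519 0.14566748196371143
0.459 596 0.14566065289407668
0.463 556 0.14529747983076946
0.467 225 0.1439468193454584
[ 0.45715509 -0.29062745]
```

View pics/w2z.png

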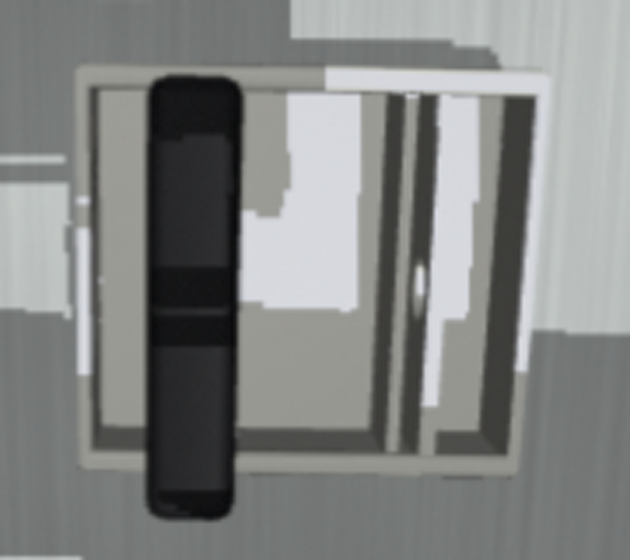

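Run:
```python
from h import *
c=np.load('w2.npy',allow_pickle=True).item()
g=cv2.GaussianBlur(c['pixels'],(3,3),0).astype(int).max(2)
pts=[]
for y in range(92,190,4):
    r=g[y]; xs=[x for x in range(300,350) if r[x]<75]
    pts.append([(min(xs)+max(xs))/2,y]); 
Q=onz(c,pts,.14);p=np.polyfit(Q[:,1],Q[:,0],1);print(p,np.degrees(np.arctan(-p[0])),np.polyval(p,-.287),np.std(Q[:,0]-np.polyval(p,Q[:,1])))
for tgt in ([.457,-.287,.30],[.457,-.287,.1815]): print(rel(tgt,180-1.5))
```

```text
[0.0129769  0.46096493] -0.7434797217456484 0.45724055577377404 0.00016009601889458835
(array([-0.0319,  0.0605,  0.0004]), np.float64(1.58))
(array([-0.032 ,  0.179 ,  0.0005]), np.float64(1.58))
```

Call:
apply_moves(
  rows=[
    [[-0.032, 0.05, 0.0], 1],
    [[-0.032, 0.1, 0.0], 1],
    [[-0.032, 0.14, 0.0], 1],
    [[-0.032, 0.165, 0.0], 1],
    [[-0.032, 0.179, 0.0], 1],
    [[-0.032, 0.179, 0.0], 1],
    [[-0.032, 0.179, 0.0], 1],
  ],
)

```text
time_s: 4.15
tcp_pos: [0.4576, -0.2881, 0.1824]
eef_rot: [-90.1, 0.0, 89.0]
contact_force: [0.7, -0.4, 0.1]
gripper_width: 0.0875
```

Call:
apply_moves(
  rows=[
    [[0, 0, 0], 0],
    [[0, 0, 0], 0],
    [[0, 0, 0], 0],
    [[0, 0, 0], 0],
    [[0, 0, 0], 0],
    [[0, 0, 0], 0],
    [[0, 0, 0], 0],
    [[0, 0, 0], 0],
    [[0, 0, 0], 0],
    [[0, 0, 0], 0],
  ],
  gripper=0.15,
  grip_force=40,
)

```text
time_s: 5.4
tcp_pos: [0.4567, -0.2882, 0.1811]
eef_rot: [-90.0, 0.0, 89.0]
contact_force: [0.3, 0.1, 0.3]
gripper_width: 0.024
```

Run:
```python
from h import *
c=cap('wrist','w3.png');print(c['s'])
```

```text
{'time_s': 5.4, 'joints': array([-1.14487782e+01,  1.37295718e+01, -2.49324739e+01,  9.51513741e-04,
       -5.13350549e+01,  1.04303100e+01]), 'qd': array([-0.02137605, -0.00953564,  0.00824804, -0.06990228, -0.06631491,
        0.00957789]), 'joint_torque': array([ 6.26754086e-02, -4.41253781e+01,  2.43266344e+01,  5.74425772e+00,
       -8.73241201e-02, -2.10988760e-02]), 'tcp_pos': array([ 0.45668496, -0.28818645,  0.18114906]), 'eef_rot': array([-9.00027171e+01,  1.25562678e-03,  8.89821263e+01]), 'contact_force': array([0.28771743, 0.05377251, 0.26751863]), 'moment': array([-0.06025678, -0.13107355,  0.02476735]), 'gripper_width': 0.023975778350084832}
```

View pics/w3.png

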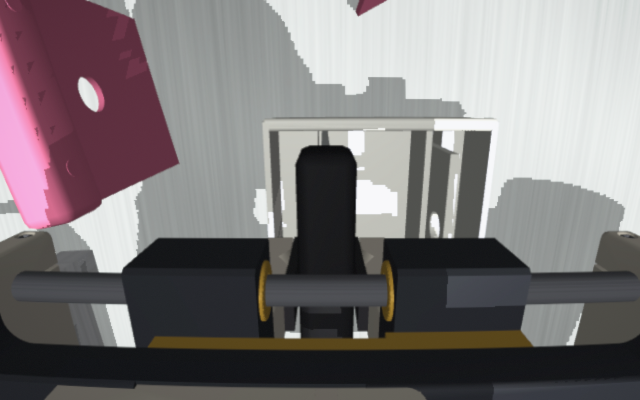

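Run:
```python
from h import *
print(rel([.495,.027,.3075],183.2))
```

```text
(array([ 0.3158, -0.1264, -0.0327]), np.float64(-4.22))
```

Call:
apply_moves(
  rows=[
    [[0, -0.02, 0], 0],
    [[0, -0.05, 0], 0],
    [[0, -0.08, 0], 0],
    [[0, -0.11, 0], 0],
    [[0, -0.14, 0], 0],
    [[0, -0.14, 0], 0],
  ],
)

```text
time_s: 6.2
tcp_pos: [0.4573, -0.2883, 0.3229]
eef_rot: [-90.2, 0.0, 89.0]
contact_force: [-0.3, -0.1, -3.8]
gripper_width: 0.0237
```

Run:
```python
from h import *
print(get_state()['contact_force'],get_state()['gripper_width'],rel([.495,.027,.3075],183.2))
c=cap('side','s3.png');c['pixels']
cv2.imwrite('pics/s3z.png',cv2.resize(c['pixels'][130:330,240:440],None,fx=3,fy=3,interpolation=cv2.INTER_CUBIC));np.save('s3.npy',c,allow_pickle=True)
```

```text
[-0.33835587 -0.12732301 -3.80492037] 0.02373060676267687 (array([ 0.316 ,  0.0153, -0.0321]), np.float64(-4.22))
```

View pics/s3z.png

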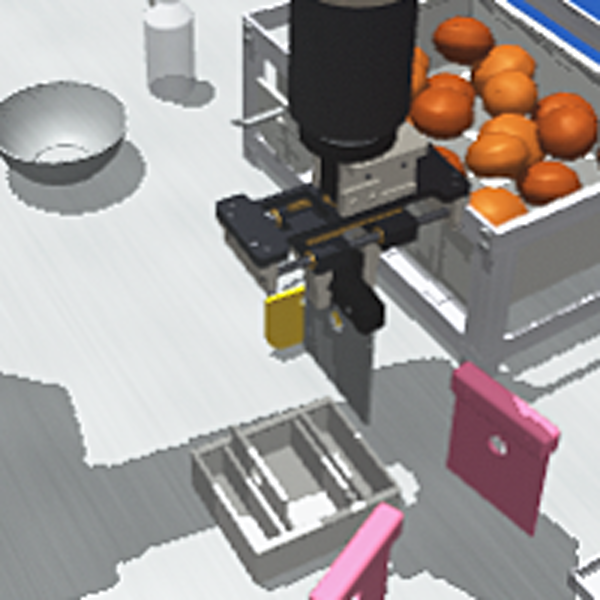

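Run:
```python
from h import *
c=np.load('s3.npy',allow_pickle=True).item()
cv2.imwrite('pics/s3h.png',cv2.resize(c['pixels'][200:280,320:400],None,fx=7,fy=7,interpolation=cv2.INTER_CUBIC))
o,d=ray(c,[[352.3,236]])
for x in(.455,.457,.459):print(o+d*((x-o[0])/d[:,0])[:,None], c['s']['tcp_pos'])
```

```text
[[ 0.455      -0.29362444  0.23483275]] [ 0.45725901 -0.28832164  0.3229037 ]
[[ 0.457      -0.29059384  0.23136296]] [ 0.45725901 -0.28832164  0.3229037 ]
[[ 0.459      -0.28756324  0.22789316]] [ 0.45725901 -0.28832164  0.3229037 ]
```

View pics/s3h.png

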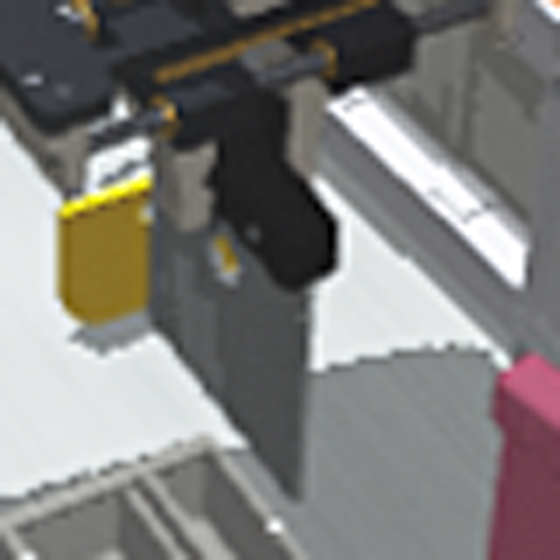

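Run:
```python
from h import *
c=np.load('s3.npy',allow_pickle=True).item()
K=np.array(c['intrinsics'],float);D=np.array(c['D'],float)
def proj(P): return cv2.projectPoints(np.array(P,float).reshape(-1,3),np.array(c['rvec'],float),np.array(c['tvec'],float),K,D)[0].reshape(-1,2)
t=c['s']['tcp_pos'];im=cv2.resize(c['pixels'][200:280,320:400],None,fx=7,fy=7,interpolation=cv2.INTER_CUBIC)
M=Rt(c['s'])
def draw(L,col):
    p=(proj([t+M@np.array(q) for q in L])-[320,200]+.5)*7-.5
    cv2.polylines(im,[np.int32(p)],True,col,1)
a=np.linspace(0,2*np.pi,24)
y0=.001
for z in(-.002,.002): draw([(y0+.01*np.cos(i),.0971+.01*np.sin(i),z) for i in a],(0,0,255))
draw([(y0-.055,.06,.002),(y0-.055,.1761,.002),(y0+.055,.1761,.002),(y0+.055,.06,.002)],(0,255,0))
draw([(y0-.057,.0361,.012),(y0-.057,.0641,.012),(y0+.057,.0641,.012),(y0+.057,.0361,.012)],(255,0,0))
cv2.imwrite('pics/s3p.png',im)
```

```text
(no output)
```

View pics/s3p.png

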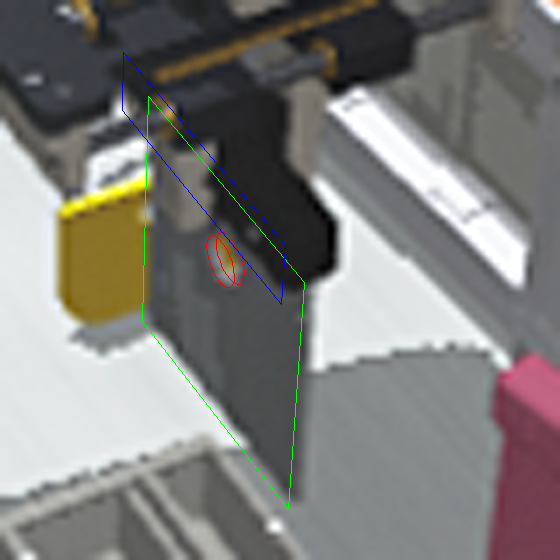

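Call:
apply_moves(
  rows=[
    [[0.04, 0, -0.004], -0.5],
    [[0.08, 0, -0.008], -1],
    [[0.12, 0, -0.012], -1.5],
    [[0.16, 0, -0.016], -2],
    [[0.2, 0, -0.02], -2.5],
    [[0.24, 0, -0.024], -3],
    [[0.28, 0, -0.028], -3.6],
    [[0.305, 0.008, -0.031], -4.2],
    [[0.316, 0.015, -0.032], -4.2],
    [[0.316, 0.015, -0.032], -4.2],
    [[0.316, 0.015, -0.032], -4.2],
    [[0.316, 0.015, -0.032], -4.2],
  ],
)

```text
time_s: 7.75
tcp_pos: [0.4942, 0.0265, 0.3063]
eef_rot: [-90.0, -0.0, 93.1]
contact_force: [0.8, -0.5, -3.3]
gripper_width: 0.0239
```

Run:
```python
from h import *
w=cap('wrist','w4.png');c=cap('side')
np.save('s4.npy',c,allow_pickle=True);np.save('w4.npy',w,allow_pickle=True)
print(c['s']['tcp_pos'],c['s']['eef_rot'],c['s']['contact_force'])
K=np.array(c['intrinsics'],float);D=np.array(c['D'],float)
def proj(P): return cv2.projectPoints(np.array(P,float).reshape(-1,3),np.array(c['rvec'],float),np.array(c['tvec'],float),K,D)[0].reshape(-1,2)
x0,y0_,k=290,110,6
t=c['s']['tcp_pos'];im=cv2.resize(c['pixels'][y0_:y0_+95,x0:x0+100],None,fx=k,fy=k,interpolation=cv2.INTER_CUBIC)
cv2.imwrite('pics/s4.png',im.copy())
M=Rt(c['s'])
def draw(Pw,col,cl=True):
    p=(proj(Pw)-[x0,y0_]+.5)*k-.5
    cv2.polylines(im,[np.int32(p)],cl,col,1)
L=lambda L:[t+M@np.array(q) for q in L]
a=np.linspace(0,2*np.pi,24);y0=.001
for z in(-.002,.002): draw(L([(y0+.01*np.cos(i),.0971+.01*np.sin(i),z) for i in a]),(0,0,255))
draw(L([(y0-.055,.06,.002),(y0-.055,.1761,.002),(y0+.055,.1761,.002),(y0+.055,.06,.002)]),(0,255,0))
u=np.array([np.cos(np.radians(3.2)),np.sin(np.radians(3.2)),0]);tip=np.array([.5247,.0295,.2103])
b=tip+u*.0147-[0,0,.0103]
draw([tip,b,b+u*.1],(255,0,255),False)
cv2.imwrite('pics/s4p.png',im)
```

```text
[0.49424505 0.02653677 0.30634262] [-9.00175132e+01 -6.88868173e-03  9.31185325e+01] [-0.25528387  0.04817537 -2.96273163]
```

View pics/w4.png

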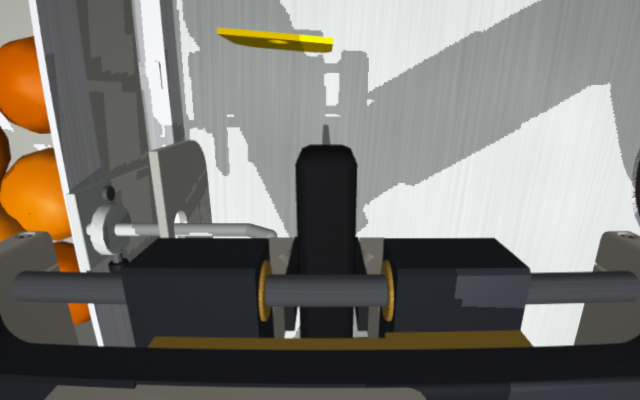

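View pics/s4.png

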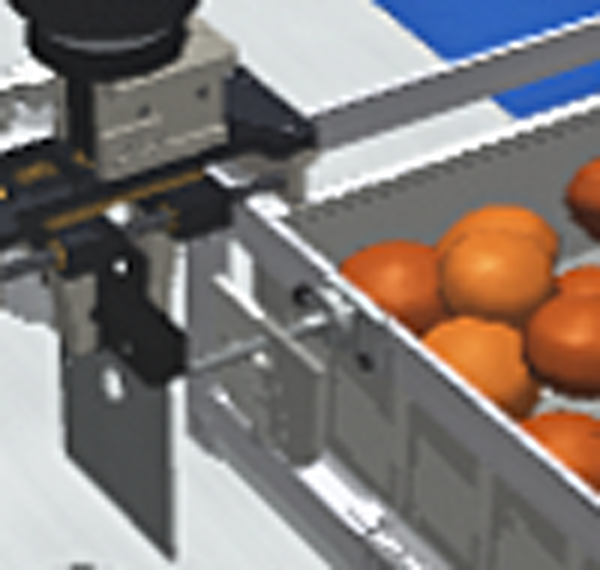

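View pics/s4p.png

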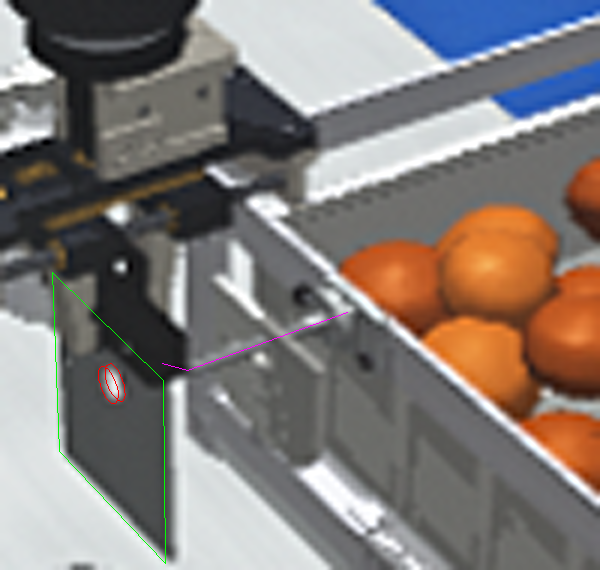

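Run:
```python
from h import *
w=np.load('w4.npy',allow_pickle=True).item()
z=w['s']['tcp_pos'][2]
g=w['pixels'].astype(int).max(2);print(g[138:170,327].tolist())
im=np.clip(w['pixels'][120:250,60:360]*1.0,0,255).astype('uint8');cv2.imwrite('pics/w4z.png',cv2.resize(im,None,fx=2.6,fy=2.6,interpolation=cv2.INTER_CUBIC))
M=Rt(w['s'])
for r in(144.5,146,150):
  for dz in(.036,.0501):
    P=onz(w,[[327,r]],z-dz)[0];print(r,dz,np.round(M.T@(P-w['s']['tcp_pos']),4))
print(np.round(w['z_map'][146:235:8,327],4))
for v in range(150,235,8):
    P=dep(w,[[327,v]])[0];print(v,np.round(M.T@(P-w['s']['tcp_pos']),4))
for u in range(300,356,6):
    P=dep(w,[[u,200]])[0];print(u,np.round(M.T@(P-w['s']['tcp_pos']),4))
```

```text
[85, 85, 85, 86, 86, 83, 58, 28, 16, 14, 14, 15, 14, 16, 17, 18, 20, 21, 22, 23, 24, 25, 25, 26, 27, 27, 27, 29, 29, 30, 30, 30]
144.5 0.036 [-0.0592  0.036   0.0017]
144.5 0.0501 [-0.0573  0.0501  0.0018]
146 0.036 [-0.0586  0.036   0.0017]
146 0.0501 [-0.0567  0.0501  0.0018]
150 0.036 [-0.0571  0.036   0.0017]
150 0.0501 [-0.0551  0.0501  0.0018]
[0.1461 0.1311 0.1295 0.1308 0.1312 0.132  0.1323 0.1343 0.1345 0.1361
 0.1376 0.1378]
150 [-0.0563  0.0419  0.0018]
158 [-0.0542  0.0354  0.0017]
166 [-0.0513  0.0351  0.0017]
174 [-0.0484  0.0345  0.0017]
182 [-0.0451  0.0354  0.0017]
190 [-0.0419  0.0357  0.0017]
198 [-0.0391  0.0342  0.0017]
206 [-0.0357  0.0351  0.0017]
214 [-0.0328  0.0342  0.0017]
222 [-0.029   0.0356  0.0017]
230 [-0.0762 -0.0933  0.0011]
300 [-0.0377  0.0364 -0.0087]
306 [-0.0385  0.0336 -0.0062]
312 [-0.0381  0.0352 -0.004 ]
318 [-0.0381  0.0351 -0.0017]
324 [-0.0381  0.0352  0.0006]
330 [-0.038   0.0355  0.0029]
336 [-0.038   0.0355  0.0052]
342 [-0.0379  0.0356  0.0075]
348 [-0.0381  0.035   0.0098]
354 [-0.0375  0.0371  0.0122]
```

View pics/w4z.png

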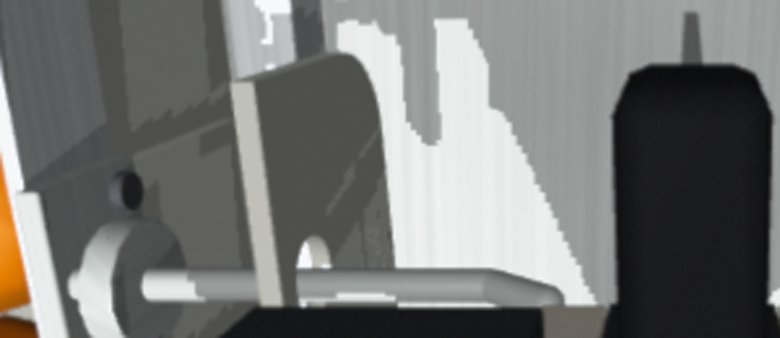

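Call:
apply_moves(
  rows=[
    [[0.0018, -0.0007, 0], 0],
    [[0.0018, -0.0007, -0.01], 0],
    [[0.0018, -0.0007, -0.02], 0],
    [[0.0018, -0.0007, -0.026], 0],
    [[0.0018, -0.0007, -0.029], 0],
    [[0.0018, 0.0, -0.032], 0],
    [[0.0018, 0.002, -0.035], 0],
    [[0.0018, 0.002, -0.035], 0],
  ],
)

```text
time_s: 8.85
tcp_pos: [0.5291, 0.031, 0.3039]
eef_rot: [-90.0, 0.0, 93.2]
contact_force: [0.4, 0.3, -3.8]
gripper_width: 0.0237
```

Run:
```python
from h import *
w=cap('wrist');c=cap('side');s=c['s'];print(s['tcp_pos'],s['contact_force'],s['moment'])
a=cv2.resize(c['pixels'][110:205,290:390],None,fx=4,fy=4,interpolation=cv2.INTER_CUBIC);b=cv2.resize(w['pixels'][110:250,100:300],None,fx=2,fy=2)
o=np.zeros((380,800,3),'uint8');o[:380,:400]=a;o[:280,400:800]=b;cv2.imwrite('pics/m5.png',o)
```

```text
[0.52903677 0.03090755 0.30403501] [-0.20557345  0.37010646 -3.55519974] [ 0.04277938 -0.00936201  0.03578856]
```

View pics/m5.png

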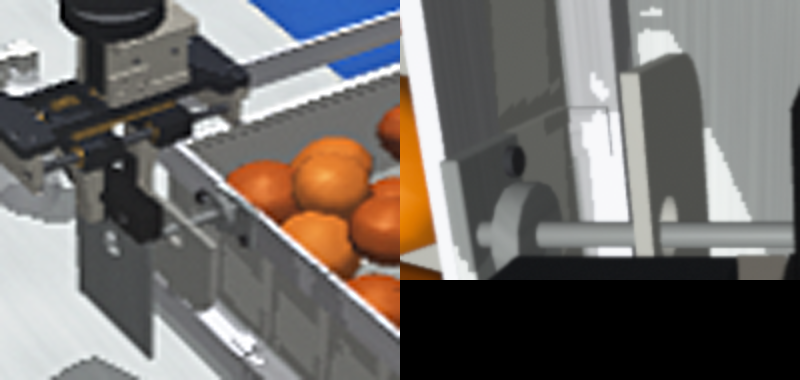

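Call:
apply_moves(
  rows=[
    [[-0.0005, 0.002, -0.004], 0],
    [[-0.0005, 0.0045, -0.008], 0],
    [[-0.0005, 0.007, -0.012], 0],
    [[-0.0005, 0.0075, -0.016], 0],
    [[-0.0005, 0.0075, -0.016], 0],
    [[-0.0005, 0.0075, -0.016], 0],
  ],
)

```text
time_s: 9.7
tcp_pos: [0.5451, 0.0313, 0.2966]
eef_rot: [-90.0, 0.0, 93.2]
contact_force: [0.1, -0.3, -3.3]
gripper_width: 0.0238
```

```bash
cat > m.py <<'E'
from h import *
import sys
w=cap('wrist');c=cap('side');s=c['s'];print(s['time_s'],s['tcp_pos'],s['contact_force'],s['moment'],s['eef_rot'],s['gripper_width'])
a=cv2.resize(c['pixels'][110:205,290:390],None,fx=4,fy=4,interpolation=cv2.INTER_CUBIC);b=cv2.resize(w['pixels'][110:250,100:300],None,fx=2,fy=2)
o=np.zeros((380,800,3),'uint8');o[:380,:400]=a;o[:280,400:800]=b;cv2.imwrite('pics/'+sys.argv[1],o)
E
python3 m.py m6.png
```

```text
9.75 [0.54506275 0.03131114 0.29670131] [ 0.65477091 -0.53233081 -3.74149027] [0.0731529  0.00528742 0.00619465] [-9.00007322e+01 -2.27545492e-04  9.31822509e+01] 0.023708768674863153
```

View pics/m6.png

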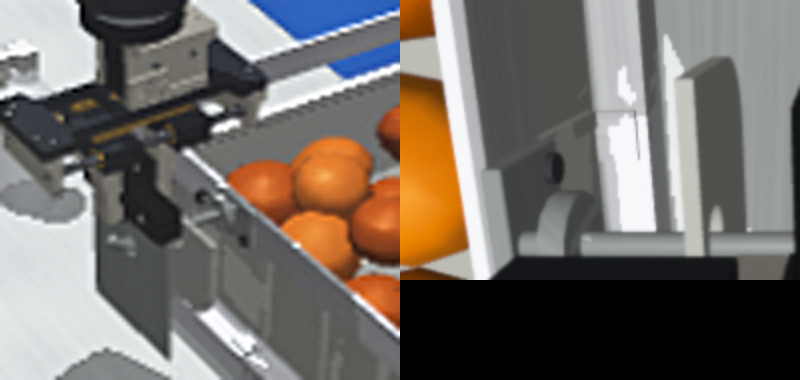

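Tip has passed through the hole (visible protruding in side view at about (120,242)); no contact force so far. Sliding along the prong and lowering nearly to hanging height.

Call:
apply_moves(
  rows=[
    [[0, 0.001, -0.008], 0],
    [[0, 0.003, -0.016], 0],
    [[0, 0.005, -0.023], 0],
    [[0, 0.005, -0.028], 0],
    [[0, 0.005, -0.03], 0],
    [[0, 0.005, -0.03], 0],
    [[0, 0.005, -0.03], 0],
  ],
)

```text
time_s: 10.68
tcp_pos: [0.5749, 0.033, 0.2917]
eef_rot: [-90.0, -0.0, 93.2]
contact_force: [0.1, -0.0, -4.0]
gripper_width: 0.024
```

```bash
python3 m.py m7.png
```

```text
10.725 [0.57492461 0.03298558 0.29178006] [-0.07854015 -0.063641   -3.65340906] [ 0.05214058 -0.02436347 -0.02330173] [-9.00079440e+01 -4.18532968e-03  9.31840018e+01] 0.023724918615427255
```

View pics/m7.png

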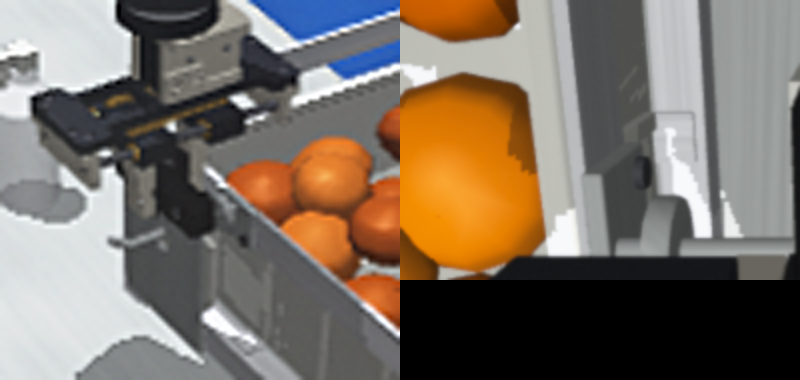

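Call:
apply_moves(
  rows=[
    [[0, 0, -0.003], 0],
    [[0, 0, -0.006], 0],
    [[0, 0, -0.009], 0],
    [[0, 0, -0.012], 0],
    [[0, 0, -0.015], 0],
    [[0, 0, -0.018], 0],
    [[0, 0, -0.021], 0],
    [[0, 0, -0.024], 0],
    [[0, 0, -0.027], 0],
    [[0, 0, -0.03], 0],
    [[0, 0, -0.03], 0],
  ],
)

```text
time_s: 12.15
tcp_pos: [0.6053, 0.0347, 0.2916]
eef_rot: [-90.0, 0.0, 93.2]
contact_force: [-0.7, -0.4, -3.5]
gripper_width: 0.0238
```

```bash
python3 m.py m8.png; python3 -c "
from h import *
t=cap('top');cv2.imwrite('pics/t8.png',cv2.resize(t['pixels'][120:220,240:380],None,fx=5,fy=5,interpolation=cv2.INTER_CUBIC))"
```

```text
12.2 [0.60514754 0.03467994 0.29162603] [-0.55086357 -0.55814691 -3.2522568 ] [ 0.09964741  0.02450274 -0.00895797] [-9.00025361e+01 -8.34793133e-04  9.31773096e+01] 0.02375393278241158
```

View pics/m8.png

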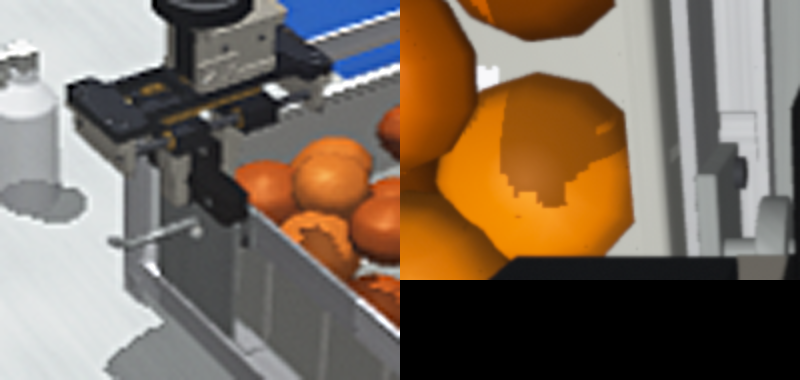

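Call:
apply_moves(
  rows=[
    [[0, 0, -0.001], 0],
    [[0, 0, -0.002], 0],
    [[0, 0, -0.003], 0],
    [[0, 0, -0.004], 0],
    [[0, 0, -0.005], 0],
    [[0, 0, -0.005], 0],
  ],
)

```text
time_s: 13.05
tcp_pos: [0.6101, 0.035, 0.2916]
eef_rot: [-90.0, -0.0, 93.2]
contact_force: [-0.2, -0.0, -3.5]
gripper_width: 0.0242
```

Call:
apply_moves(
  rows=[
    [[0, 0, -0.0005], 0],
    [[0, 0, -0.001], 0],
    [[0, 0, -0.0015], 0],
    [[0, 0, -0.0015], 0],
  ],
)

```text
time_s: 13.55
tcp_pos: [0.6116, 0.035, 0.2917]
eef_rot: [-90.0, 0.0, 93.2]
contact_force: [-0.5, 0.8, -3.8]
gripper_width: 0.024
```

Call:
apply_moves(
  rows=[
    [[0, 0, -0.0005], 0],
    [[0, 0, -0.001], 0],
    [[0, 0, -0.001], 0],
  ],
)

```text
time_s: 13.92
tcp_pos: [0.6126, 0.0351, 0.2917]
eef_rot: [-90.0, -0.0, 93.2]
contact_force: [-0.1, 0.1, -4.3]
gripper_width: 0.0236
```

Call:
apply_moves(
  rows=[
    [[0, 0, -0.0005], 0],
    [[0, 0, -0.001], 0],
    [[0, 0, -0.001], 0],
  ],
)

```text
time_s: 14.3
tcp_pos: [0.6136, 0.0351, 0.2916]
eef_rot: [-90.0, 0.0, 93.2]
contact_force: [0.2, 0.6, -3.7]
gripper_width: 0.0239
```

Call:
apply_moves(
  rows=[
    [[0, 0, -0.0005], 0],
    [[0, 0, -0.001], 0],
    [[0, 0, -0.001], 0],
  ],
)

```text
time_s: 14.68
tcp_pos: [0.6146, 0.0352, 0.2917]
eef_rot: [-90.0, -0.0, 93.2]
contact_force: [-0.3, -1.6, -4.2]
gripper_width: 0.0242
```

Call:
apply_moves(
  rows=[
    [[0, 0, -0.0005], 0],
    [[0, 0, -0.001], 0],
    [[0, 0, -0.001], 0],
  ],
)

```text
time_s: 15.05
tcp_pos: [0.6156, 0.0353, 0.2917]
eef_rot: [-90.0, 0.0, 93.2]
contact_force: [0.1, -0.5, -3.1]
gripper_width: 0.0239
```

Call:
apply_moves(
  rows=[
    [[0, 0, -0.0005], 0],
    [[0, 0, -0.001], 0],
    [[0, 0, -0.001], 0],
  ],
)

```text
time_s: 15.42
tcp_pos: [0.616, 0.0352, 0.2916]
eef_rot: [-89.9, 0.0, 93.2]
contact_force: [-5.0, 1.2, -1.3]
gripper_width: 0.0239
```

Run:
```python
from h import *
w=cap('wrist','w9.png');print(w['s']['contact_force'],w['s']['moment'])
```

```text
[-4.97532074  1.21570037 -1.27358065] [ 0.2784515   1.55478283 -0.03913414]
```

View pics/w9.png

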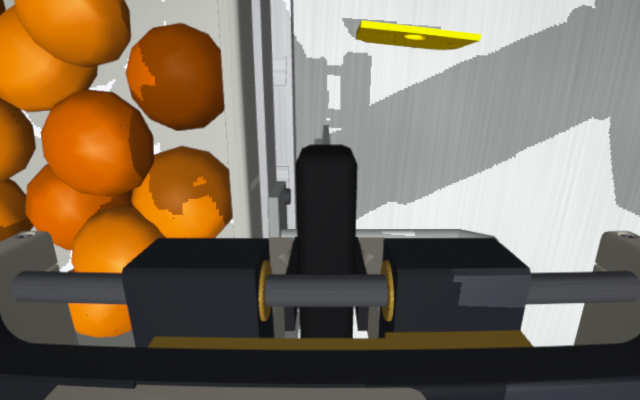

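Call:
apply_moves(
  rows=[
    [[0, 0, -0.0005], 0],
    [[0, 0, -0.0005], 0],
    [[0, 0, -0.0005], 0],
  ],
)

```text
time_s: 15.85
tcp_pos: [0.6161, 0.0352, 0.2916]
eef_rot: [-89.9, 0.0, 93.2]
contact_force: [-6.5, 0.8, 1.1]
gripper_width: 0.0236
```

Call:
apply_moves(
  rows=[
    [[0, 0, -0.0005], 0],
    [[0, 0, -0.0005], 0],
    [[0, 0, -0.0005], 0],
  ],
)

```text
time_s: 16.23
tcp_pos: [0.6162, 0.0352, 0.2916]
eef_rot: [-89.8, 0.0, 93.2]
contact_force: [-9.1, 0.9, 1.0]
gripper_width: 0.0238
```

Call:
apply_moves(
  rows=[
    [[0, 0, -0.0005], 0],
    [[0, 0, -0.0005], 0],
    [[0, 0, -0.0005], 0],
    [[0, 0, -0.0005], 0],
  ],
)

```text
time_s: 16.73
tcp_pos: [0.6163, 0.0352, 0.2916]
eef_rot: [-89.8, 0.0, 93.2]
contact_force: [-10.0, 0.8, 2.1]
gripper_width: 0.0234
```

Call:
apply_moves(
  rows=[
    [[0, 0, 0.001], 0],
    [[0, 0.0005, 0.001], 0],
    [[0, 0.001, 0.001], 0],
    [[0, 0.001, 0.001], 0],
  ],
)

```text
time_s: 17.23
tcp_pos: [0.6161, 0.0351, 0.291]
eef_rot: [-89.9, 0.0, 93.2]
contact_force: [-7.6, 0.4, 2.6]
gripper_width: 0.0237
```

Call:
apply_moves(
  rows=[
    [[0, -0.0003, 0.0008], 0],
    [[0, -0.0003, 0.0008], 0],
  ],
)

```text
time_s: 17.48
tcp_pos: [0.6159, 0.0352, 0.291]
eef_rot: [-90.0, 0.0, 93.2]
contact_force: [-5.5, 0.8, -0.2]
gripper_width: 0.0237
```

Run:
```python
from h import *
w=cap('wrist');s=w['s'];print(s['contact_force'],s['tcp_pos'])
v,u=np.mgrid[0:230:3,0:290:3];P=dep(w,np.c_[u.ravel(),v.ravel()]);ok=w['z_map'][v.ravel(),u.ravel()]>0
P=P[ok]
for a,b in((.62,.64),(.64,.66),(.66,.68),(.68,.72),(.72,.8)):
    q=P[(P[:,0]>a)&(P[:,0]<b)&(P[:,1]>-.07)];print(a,len(q),q[:,2].max() if len(q) else None)
```

```text
[-5.47706416  0.77682675 -0.23402047] [0.61594515 0.03515484 0.29103585]
0.62 13 0.19515114841555467
0.64 551 0.20967693057156003
0.66 707 0.1707128492053021
0.68 937 0.1692898844295545
0.72 2586 0.18573157520606928
```

Nothing under the fingers is above 0.21 m (fingertips are at 0.225 m), so it is safe to open.

Call:
apply_moves(
  rows=[
    [[0, 0, 0], 0],
    [[0, 0, 0], 0],
    [[0, 0, 0], 0],
    [[0, 0, 0], 0],
    [[0, 0, 0], 0],
    [[0, 0, 0], 0],
  ],
  gripper=0.5,
)

```text
time_s: 18.27
tcp_pos: [0.6162, 0.0353, 0.291]
eef_rot: [-90.0, -0.0, 93.2]
contact_force: [0.5, 0.3, -0.7]
gripper_width: 0.0439
```

```bash
python3 m.py m10.png
```

```text
18.325 [0.6162337  0.03527216 0.29098014] [1.09564633 0.50553874 0.61147899] [ 0.10904036 -0.06094666  0.00119885] [-9.00039937e+01  7.24021060e-04  9.31781514e+01] 0.043643225997551535
```

View pics/m10.png

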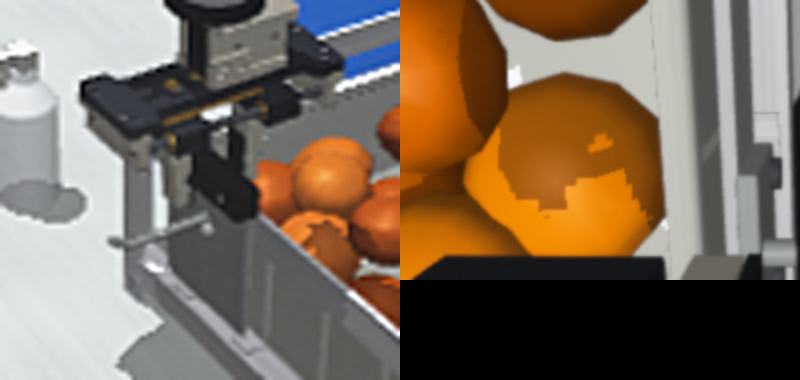

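Call:
apply_moves(
  rows=[
    [[0, -0.01, 0], 0],
    [[0, -0.025, 0], 0],
    [[0, -0.05, 0], 0],
    [[0, -0.09, 0], 0],
    [[0.01, -0.13, 0.0], 0],
    [[0.02, -0.15, 0.0], 0],
    [[0.02, -0.15, 0.0], 0],
    [[0.02, -0.15, 0.0], 0],
  ],
)

```text
time_s: 19.38
tcp_pos: [0.6148, 0.0552, 0.4409]
eef_rot: [-90.0, -0.0, 93.2]
contact_force: [0.2, 0.5, -1.3]
gripper_width: 0.0435
```

Run:
```python
from h import *
w=cap('wrist','w11.png');c=cap('side');np.save('w11.npy',w,allow_pickle=True)
cv2.imwrite('pics/s11.png',cv2.resize(c['pixels'][120:220,290:410],None,fx=5,fy=5,interpolation=cv2.INTER_CUBIC))
print(w['s']['tcp_pos'],w['s']['time_s'])
```

```text
[0.61482217 0.05520665 0.44090286] 19.375
```

View pics/w11.png

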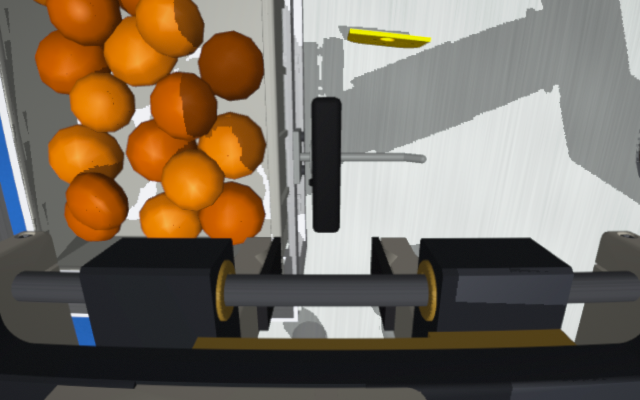

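View pics/s11.png

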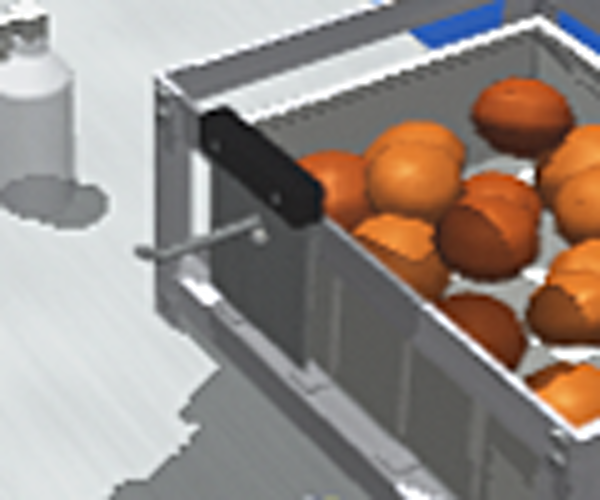

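Call:
apply_moves(
  rows=[
    [[0, 0, -0.03], 0],
    [[0, 0, -0.06], 0],
    [[0, 0.02, -0.09], 0],
    [[-0.0, 0.04, -0.1], 0],
    [[-0.0, 0.04, -0.1], 0],
    [[0, 0.04, -0.1], 0],
    [[0, 0.04, -0.1], 0],
  ],
)

```text
time_s: 20.35
tcp_pos: [0.7146, 0.0608, 0.4029]
eef_rot: [-90.1, -0.0, 93.2]
contact_force: [0.7, -0.2, 0.6]
gripper_width: 0.0433
```

Run:
```python
from h import *
w=cap('wrist','w12.png');np.save('w12.npy',w,allow_pickle=True);print(w['s']['tcp_pos'])
cv2.imwrite('pics/w12z.png',cv2.resize(w['pixels'][60:235,350:500],None,fx=3.4,fy=3.4,interpolation=cv2.INTER_CUBIC))
```

```text
[0.71455964 0.06076356 0.40291615]
```

View pics/w12.png

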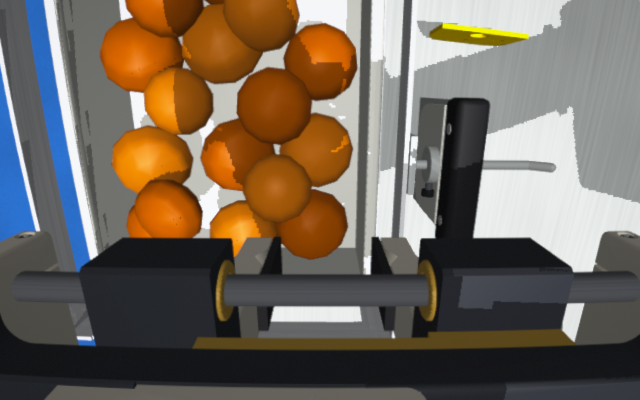

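View pics/w12z.png

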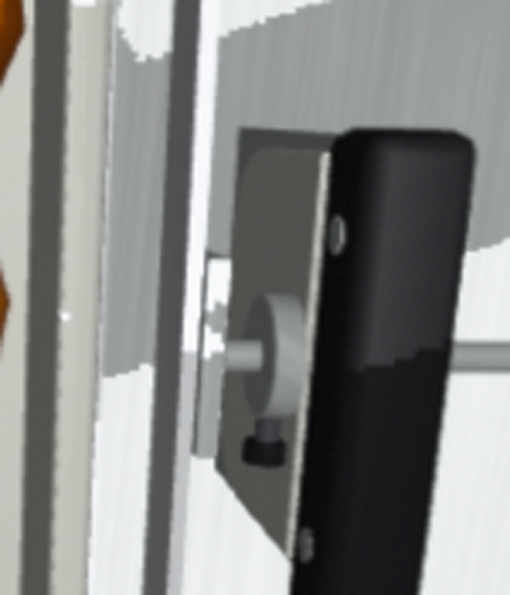

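Run:
```python
from h import *
w=np.load('w12.npy',allow_pickle=True).item()
cv2.imwrite('pics/w12y.png',cv2.resize(w['pixels'][135:205,405:455],None,fx=10,fy=8,interpolation=cv2.INTER_CUBIC))
f=lambda x,y:[350+(x+.5)/3.4-.5,60+(y+.5)/3.4-.5]
a=onz(w,[f(306,345)],.216);b=onz(w,[f(312,345)],.212);print(a,b)
```

```text
[[0.62252083 0.02966017 0.216     ]] [[0.61969504 0.03021655 0.212     ]]
```

View pics/w12y.png

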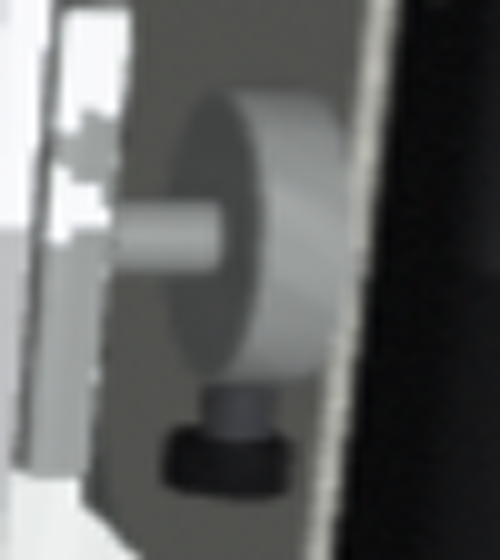

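Run:
```python
from h import *
u=np.array([np.cos(np.radians(3.2)),np.sin(np.radians(3.2))])
w=np.load('w11.npy',allow_pickle=True).item()
g=cv2.GaussianBlur(w['pixels'],(3,3),0).astype(int).max(2)
pts=[]
for y in range(105,226,5):
    xs=[x for x in range(305,350) if g[y,x]<75]; pts.append([min(xs),max(xs),y])
pts=np.array(pts,float)
L=onz(w,pts[:,[0,2]],.241);Rr=onz(w,pts[:,[1,2]],.241);m=(L+Rr)/2
p=np.polyfit(m[:,1],m[:,0],1);print('yaw',np.degrees(np.arctan(-p[0])),'x at y=.0347',np.polyval(p,.0347),'width',np.median(L[:,0]-Rr[:,0]))
cv2.imwrite('pics/w11t.png',cv2.resize(w['pixels'][140:175,380:440],None,fx=8,fy=8,interpolation=cv2.INTER_CUBIC))
tip=onz(w,[[421.5,158.5]],.2103)[0];print('tip',tip)
print('s handle',(np.array([np.polyval(p,.0347),.0347])-tip[:2])@u)
```

```text
yaw 2.78433362399547 x at y=.0347 0.6145074443876871 width 0.022982257433884157
tip [0.52477122 0.02964457 0.2103    ]
s handle 0.08987850274696614
```

View pics/w11t.png

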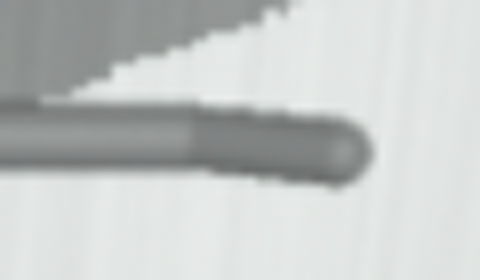

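Run:
```python
from h import *
a=cv2.imread('pics/side0.png');c=cap('side','s13.png');d=np.abs(c['pixels'].astype(int)-a).max(2)
print(get_state()['contact_force'],get_state()['time_s'])
```

```text
[ 0.34823698 -0.76423344  0.65104559] 20.45
```

View pics/s13.png

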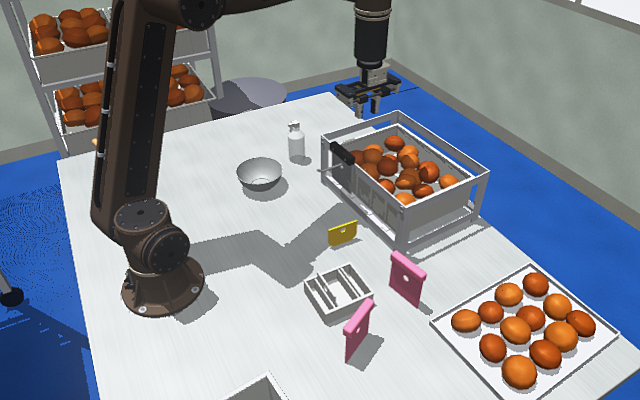

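The side view shows the steel scraper hanging at the hook (341,153). The bowl, bottle, yellow and pink look-alikes and caddy have not moved, and the gripper is clear. Handing in.

```bash
python3 -c "
from plant import *
print(close_job())"
```

```text
the job is handed in; nothing more can be done
None
```

The steel bench scraper now hangs by its hole on the rack hook, in front of the white plastic one, and I have handed the job in (about 20 s of the 61 s used).

I threaded the hole over the upturned tip and slid it back, moving the plastic scraper along the prong. I pressed until the arm met a hard stop: the force rose to about 10 N and the gripper then moved only about 0.3 mm. I then lowered the scraper onto the prong, let go and moved clear.

**What the last checks showed:**
- **Position:** the steel scraper has not shifted from where it was pressed, about 90–91 mm behind the hook tip. My first measurement of the collar predicted 90.4 mm.
- **Contact:** in the wrist view the plastic scraper sits between the steel one and the collar with no visible gap. From that angle a gap of up to about 1 mm at the collar would not show, so hard contact rests on the press force and the unchanged position.
- **Everything else:** the bowl, bottle, caddy and the yellow and pink look-alikes look unmoved, and the gripper is touching nothing. I checked this by eye only. I did not confirm the spare plastic scraper separately, because it is white on white in that view.

**Disagreements:** the wrist camera read about 1.7 mm off along the hook's length compared with the arm, within its stated 2 mm. The blade's outline in the side view was also 1–3 mm from where I expected it. Neither affected hanging it.

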